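Hang the blue utensil caddy on its stud in the meal-packing kitchen

ROBOT

A 7-joint arm with a two-finger parallel gripper is mounted at the origin on the work surface. World frame = base frame: x ahead of the robot, y to its left, z up, the work surface at z = 0. Lengths are in m, angles in rad, forces in N, time in s.
With the tool pointing down it reaches from about 0.4 to 0.9 m from the base axis. Payload 5.6 kg.
Tool frame: the origin (TCP) lies on the centre line of the jaws, within the pads' length; the fingertips stand 14 mm ahead of it and the grasp point (between the pads) lies 5 mm behind it; z points along the fingers, y is the line along which they close (so a half turn about z gives the same grasp; the last joint's range is limited). The gripper opens to 92 mm and grips with 3 to 60 N. Pads are 20 mm wide; open, the fingers measure 128 mm over their backs; the gripper's body (75 mm by 189 mm) begins 69 mm behind the grasp point.
Start: joints at [-1.296, 0.468, -0.012, 1.603, 0.006, 1.071, -0.056], TCP at [0.203, 0.617, 0.229] pointing down, gripper open.
Joint ranges: [-2.53, 2.53], [-0.31, 2.02], [-1.57, 1.55], [0.28, 2.44], [-1.29, 4.43], [0.15, 1.84], [-2.92, 2.92]. Speed limits (rad/s): [2.57, 2.57, 3.14, 3.14, 3.14, 3.14, 3.14].

INTERFACE

Orientations are given as a rotation vector (axis times angle).
In Python, from bench import ctrl gives the robot as it stands.
- The arm moves only by the tool step_arm, never from a script. Its argument "series" is a list that holds one entry, the list of rows, each a list of 6 numbers: the shift along the tool's x, y, z in units of 30 cm (1.0 is 30 cm), then the turn, a rotation vector about the tool's x, y, z in units of 180 degrees (1.0 is 180 degrees). A call has 1 to 12 rows; each row is the pose to reach, as a shift and turn from the pose commanded when the call began, along the tool's axes at that moment, turning the shorter way round; what a row does not reach only later rows make up. A row lasts 1/12 s, in which the tool goes at most 41.7 mm and 7.16 degrees, less where a joint would pass 70% of its speed; a pose out of reach is approached as far as the arm can. A call with a number of a shift or a turn outside -1 to 1 is refused whole. A call with a gripper value outside its range is refused whole. "gripper" is the opening, from -1 (shut) to 1 (fully open), set as the call begins (left out, the last holds). The fingers move at their own pace and stop on an object; the grip force is fixed at half the most. Time passes only in rows, so rows that repeat a pose let the fingers close. It gives the time, the measured TCP pose, the force, the opening and the grip force at its end, in the units of the state.
- ctrl.state(): the state, without advancing time (a new reading comes with each control period).
- ctrl.get_image(name): name is "scene" or "top"; returns the picture (420x560x3 uint8, red, green, blue); there is no depth.
- ctrl.get_calibration(name): a dict with "fovy" (degrees; the focal length in pixels is half the picture's height over the tangent of half this angle, whatever the lens; pixels are square), "cx", "cy" (the principal point, pixels), "cam_to_world" (4x4, takes a point from camera to world coordinates). Camera axes: x right, y down, z forward; pixel columns grow to the right and rows downward; lengths in m; the calibration is good to about 2 mm. A picture is of the moment at which its call begins. get_calibration takes no time and is no camera call.
- ctrl.hand_in(): hands the job in; it is judged then, once.
The state is a dict: "time_s": time; "joint_pos": joint angles; "dq": joint speeds; "joint_efforts": joint torques, N m; "tool_pos": TCP position; "orientation": TCP orientation; "wrist_force": force on the tool from outside, world axes, zero at the start; "torque": the same for the moment, N m; "opening": finger opening in m; "grip_force": force on a finger pad.
Only numpy, scipy, OpenCV 4.12 (cv2) and the standard library are available. Lean on these libraries where they do the work, as an engineer would, in place of code of your own. Each camera call takes 0.05 s, during which the arm holds its last target. There are 200 camera calls.

TASK

Hang the blue utensil caddy on the white panel by the keyhole in its back plate: pass the wide part of the keyhole over the protruding stud head, then draw the caddy down while still holding it until the stud is fully home in the narrow end of the slot, and only then let go, so that it hangs upright. Leave the red caddy where it stands.

Things in the scene. Friction and masses are not known exactly. Their poses are not given: they have to be found in the camera images.
- caddy_grip (a point): Grip point of the loose blue open box (115 x 50 x 90 mm high, about 0.25 kg) with a back plate at its +x end (80 wide, 185 high, 5 thick). Point: mid-width, 70 mm above the underside, 35 mm behind the front wall, 82.5 mm before the plate's mid-plane; grip from above across the 50 mm width. Axes: x level, through the plate; y across the width; z up. It stands on the table, z = 0.
- keyhole_seat (a point): Upper, narrow end of the keyhole right through the blue caddy's back plate: where the stud's shank sits when hung. At (82.5, 0, 92) mm from caddy_grip, same axes; slot's closed top 5 mm above. The wide hole, 44 mm across, is centred 42 mm below this point; from 4 to 28 mm above the hole's centre it tapers to a 14 mm wide slot.
- stud_shank (a point): Steel stud standing out level from the fixed upright white panel (360 wide, 290 mm high): shank 10 mm thick, 16 long, then a dark round head 26 across, 6 thick; a flat dark disc 44 across at its foot. Point: mid-shank, 8 mm out from the panel face. Axes: x level, along the shank INTO the panel; z up. Hung, the caddy's x points along this x.
- red_caddy: Red caddy, a bystander to leave in place: same shape and size as the blue one, but no keyhole in its back plate. Loose, upright on the table; origin under the middle of its 120 mm depth, axes as the blue caddy's.
Mind the look-alikes: they are no part of the job. Of the things like the part that bears caddy_grip, leave any that is turquoise; of the rest the larger one is meant.

How it is judged:
On the way:
1. the stud is home in the narrow end of the slot while the caddy is still held (distance between keyhole_seat and stud_shank below 0.015 m and contact force between the fingers and blue_caddy above 1 N), for 0.1 s.
At the end, for the whole second after the job is handed in: The blue caddy hangs at rest on the stud, the seat of its keyhole within 13 mm of the middle of the stud's shank, upright within 12 degrees, its weight on the stud, released (distance between keyhole_seat and stud_shank below 0.013 m and angle between caddy_grip's own z axis and vertical below 0.21 rad and linear speed of blue_caddy below 0.02 m/s and contact force between blue_caddy and stud above 0.3 N); the robot touches nothing.
It fails at once if the red caddy is moved by more than 30 mm or tipped (distance of red_caddy from where it was at the start of the episode above 0.03 m or angle between red_caddy's own z axis and vertical above 0.3 rad).
It also fails if it takes over 48 s, if anything falls off the work surface, if the arm or the gripper's body presses on something with over 40 N, if the wrist force passes 120 N, or if a joint passes its speed limit or range.

## Working session

There is one attempt and no reset: what is moved stays moved. The work goes in short steps, Python scripts to look and compute and a tool call to move; the robot and the scene stay as the last step left them, time stands still between calls to the robot, and variables do not carry over. Pictures are saved under pics/ and viewed, at most 10 in all, crops included, and the job is handed in when it is done.

Besides the shell and the picture viewer there is one more tool, called after "Emit:" as name([rows], argument=value, ...), one row to a line, values as JSON. step_arm: Moves the arm, as the interface text tells. Shifts and turns lie within -1 to 1; 1 stands for 30 cm of shift or 180 degrees of turn. Its arguments: {"type":"object","properties":{"series":{"type":"array"},"gripper":{"type":"number"}},"required":["series"]}

```bash
mkdir -p pics; cat > h.py <<'E'
import numpy as np, cv2
from bench import ctrl
from scipy.spatial.transform import Rotation as R
def cam(n):
    c=ctrl.get_calibration(n); f=210/np.tan(np.radians(c['fovy'])/2)
    return f,c['cx'],c['cy'],np.array(c['cam_to_world'])
def ray(n,u,v):
    f,cx,cy,T=cam(n); d=T[:3,:3]@np.array([(u-cx)/f,(v-cy)/f,1]); return T[:3,3],d/np.linalg.norm(d)
def onplane(n,u,v,z):
    o,d=ray(n,u,v); return o+d*(z-o[2])/d[2]
def proj(n,p):
    f,cx,cy,T=cam(n); q=T[:3,:3].T@(np.array(p)-T[:3,3]); return cx+f*q[0]/q[2],cy+f*q[1]/q[2]
def tri(a,b):
    (o1,d1),(o2,d2)=ray(*a),ray(*b); s=np.linalg.lstsq(np.c_[d1,-d2],o2-o1,rcond=None)[0]
    p,q=o1+d1*s[0],o2+d2*s[1]; return (p+q)/2,np.linalg.norm(p-q)
E
python3 - <<'E'
from h import *
np.set_printoptions(precision=3,suppress=True)
for n in("scene","top"):
    im=ctrl.get_image(n); cv2.imwrite(f"pics/{n}0.png",cv2.cvtColor(im,cv2.COLOR_RGB2BGR)); print(n,cam(n))
s=ctrl.state(); print(s['tool_pos'],s['orientation'],s['time_s'],s['opening'])
E
```

```text
scene (np.float64(379.31954024390734), 281.49933381321085, 207.7183474307155, array([[ 0.584,  0.621, -0.523,  0.858],
       [ 0.812, -0.45 ,  0.372, -0.306],
       [-0.004, -0.642, -0.767,  0.761],
       [ 0.   ,  0.   ,  0.   ,  1.   ]]))
top (np.float64(465.72863547549053), 276.7212470447875, 204.75196427191312, array([[-0.003, -0.994,  0.109,  0.317],
       [-1.   ,  0.001, -0.018,  0.015],
       [ 0.018, -0.109, -0.994,  1.131],
       [ 0.   ,  0.   ,  0.   ,  1.   ]]))
[0.203 0.617 0.228] [-0.497 -3.102  0.002] 0.1 0.09186444531072543
```

View pics/scene0.png

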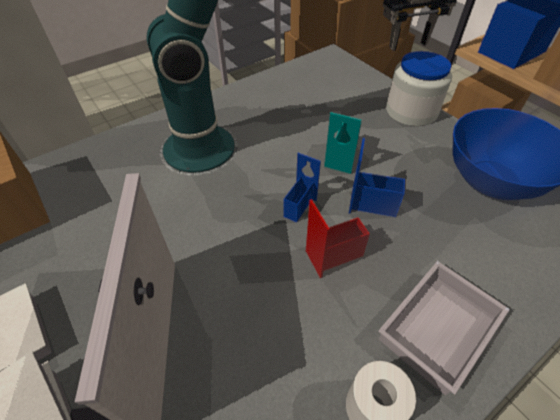

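View pics/top0.png

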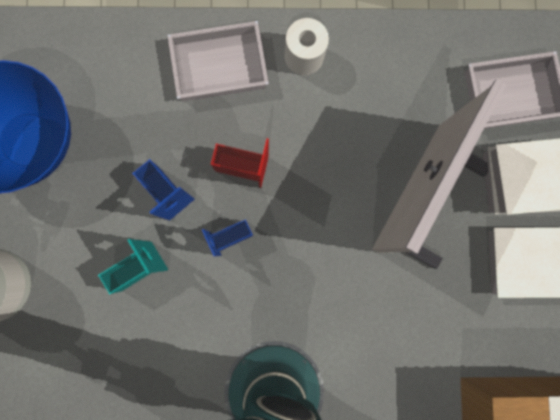

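The blue caddy that is meant is the larger one, at top (163,190) and scene (378,190). The small blue one, at top (228,237), is the decoy. The stud head is at scene (150,290) and top (437,165). I'll enlarge both for exact corners.

```bash
python3 - <<'E'
import cv2,numpy as np
s=cv2.imread("pics/scene0.png");t=cv2.imread("pics/top0.png")
def c(im,x,y,w,h,k): return cv2.resize(im[y:y+h,x:x+w],None,fx=k,fy=k,interpolation=cv2.INTER_CUBIC)
a=np.vstack([np.hstack([c(t,125,150,80,80,5),c(s,340,135,80,80,5)]),np.hstack([c(t,413,145,50,25,8),c(s,120,275,50,25,8)])])
cv2.imwrite("pics/crop.png",a)
E
```

```text
(no output)
```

View pics/crop.png

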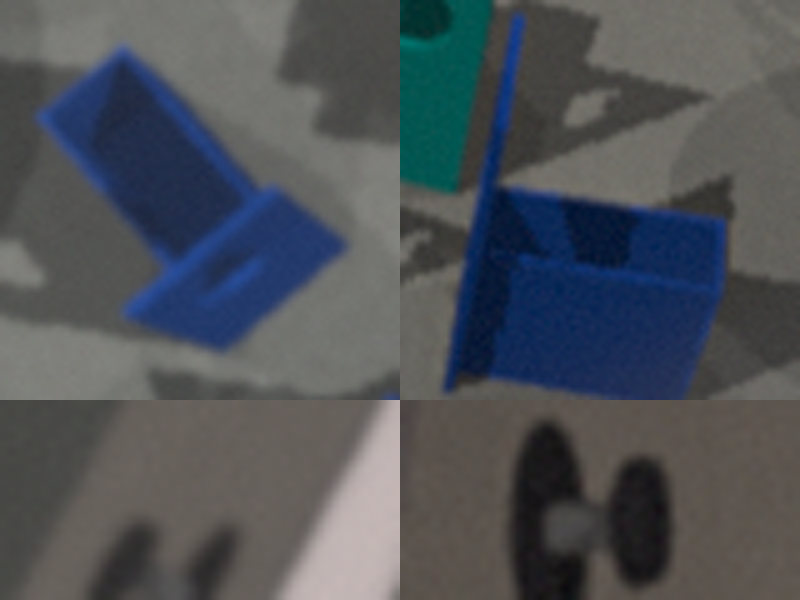

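```bash
python3 - <<'E'
from h import *
np.set_printoptions(precision=3,suppress=True)
P=lambda u,v,z:onplane("top",u,v,z)
a,b=P(150,159.4,.09),P(133,173.4,.09); print("front rim",a,b,np.linalg.norm(a-b))
c,d=P(179,187.4,.185),P(150,212.4,.185); print("plate top",c,d,np.linalg.norm(c-d))
m1,m2=(a+b)/2,(c+d)/2; v=(m2-m1)[:2]; print("depth",np.linalg.norm(v),"yaw",np.arctan2(v[1],v[0]))
w=(b-a)[:2];w2=(d-c)[:2];print("yaw from w",np.arctan2(-w[0],w[1]),np.arctan2(-w2[0],w2[1]))
# panel top edge from light mask
s=cv2.imread("pics/scene0.png");t=cv2.imread("pics/top0.png")
for n,im,(x,y,W,H) in(("top",t,(410,145,45,45)),("scene",s,(120,265,50,55))):
    g=cv2.cvtColor(im[y:y+H,x:x+W],cv2.COLOR_BGR2GRAY); m=(g<55).astype(np.uint8)
    k,l,st,ce=cv2.connectedComponentsWithStats(m)
    for i in range(1,k):
        if st[i,4]>8: print(n,ce[i]+[x,y],st[i]+[x,y,0,0,0])
k=lambda im,x,y,W,H,f: cv2.resize(im[y:y+H,x:x+W],None,fx=f,fy=f,interpolation=cv2.INTER_CUBIC)
cv2.imwrite("pics/crop2.png",np.hstack([k(t,410,145,50,50,8),k(s,120,265,50,50,8)]))
g=cv2.cvtColor(t,cv2.COLOR_BGR2GRAY)
for r in(110,140,170,200,230): print(r,g[r,395:500:1].tolist() if r==140 else [i for i in range(370,510) if abs(int(g[r,i+1])-int(g[r,i-1]))>25])
E
```

```text
front rim [0.535 0.282 0.09 ] [0.503 0.319 0.09 ] 0.049171267466482024
plate top [0.457 0.197 0.185] [0.406 0.255 0.185] 0.07710018201070098
depth 0.11513815146301844 yaw -2.435142133008916
yaw from w 0.7115597852418832 0.7271505595306115
top [427.812 165.719] [425 161   7  10  32]
top [438.882 165.294] [437 162   5   8  17]
top [433.238 174.   ] [431 171   7   7  21]
scene [137.757 291.166] [134 278  10  27 181]
scene [149.532 289.899] [145 282   9  17 109]
110 [453, 454, 478, 479, 480]
140 [74, 72, 71, 73, 72, 74, 75, 73, 74, 71, 73, 73, 72, 73, 74, 72, 73, 72, 75, 73, 72, 72, 74, 73, 73, 73, 75, 72, 74, 73, 74, 73, 74, 75, 77, 81, 90, 96, 96, 96, 98, 98, 98, 98, 97, 98, 97, 96, 98, 98, 98, 96, 97, 98, 98, 98, 98, 98, 97, 97, 97, 98, 96, 96, 98, 97, 97, 107, 134, 163, 177, 181, 183, 184, 185, 184, 185, 184, 183, 181, 178, 173, 157, 141, 130, 123, 121, 118, 118, 114, 116, 115, 113, 110, 109, 110, 111, 110, 111, 110, 111, 110, 111, 116, 117]
170 [423, 424, 427, 439, 446, 447, 448, 460, 461, 462, 463, 488, 489, 490, 493, 498, 499, 500, 501]
200 [430, 431, 432, 445, 446, 452, 493, 497, 498, 503, 504, 505, 506]
230 [414, 415, 416, 428, 429, 430, 468, 492, 493, 494, 495]
```

View pics/crop2.png

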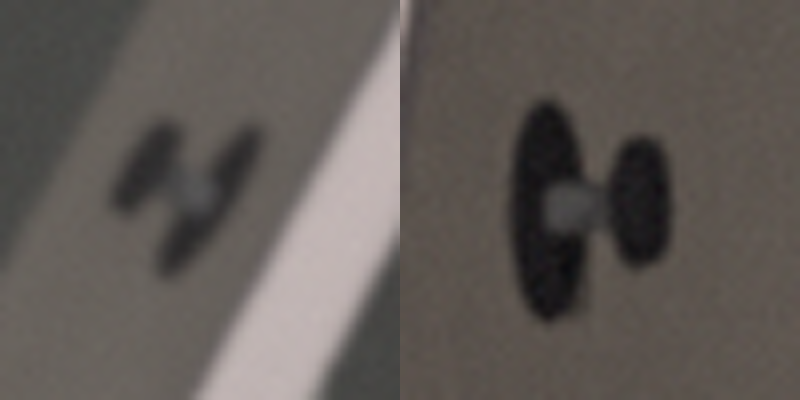

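```bash
python3 - <<'E'
from h import *
np.set_printoptions(precision=4,suppress=True)
h,e1=tri(("top",428.4,165.7),("scene",150,290.4)); d,e2=tri(("top",436,170),("scene",138.4,291.4))
print("head",h,e1,"disc",d,e2,np.linalg.norm(h-d))
E=[onplane("top",u,v,.29) for u,v in((479,110),(463.2,140),(447,170),(431.3,200),(415,230))]
v=(E[-1]-E[0])[:2]; print(E[0],E[-1]); print("panel edge",v, "normal-in yaw",np.arctan2(*( (-v[0],v[1]) if 0 else (v[0],-v[1]) )),)
n=np.array([v[1],-v[0]]);n/=np.linalg.norm(n)
n=n if n@(d-h)[:2]>0 else -n
print("n in",n,np.arctan2(n[1],n[0]),"stud dir",np.arctan2(*(d-h)[[1,0]]))
print("edge offset from head",(E[2]-h)[:2]@n,"from disc",(E[2]-d)[:2]@n)
# caddy
a,b=onplane("top",150,159.4,.09),onplane("top",133,173.4,.09)
c,dd=onplane("top",179,187.4,.185),onplane("top",150,212.4,.185)
y=-2.425;x=np.array([np.cos(y),np.sin(y)])
print("grip from front",((a+b)/2)[:2]+.035*x,"from plate",((c+dd)/2)[:2]-.081*x)
for n_,p in(("scene",(724,225)),("scene",(720,292))):
    print(onplane(n_,340+(p[0]-400)/5,135+p[1]/5,.09))
s=ctrl.state();Rm=R.from_rotvec(s['orientation']).as_matrix();print(Rm)
E
```

```text
head [ 0.4978 -0.3101  0.2078] 0.0015678934297071307 disc [ 0.4888 -0.3256  0.2079] 0.0023604401093605385 0.017885100074871887
[ 0.5879 -0.3799  0.29  ] [ 0.3633 -0.2514  0.29  ]
panel edge [-0.2246  0.1285] normal-in yaw -2.0905091447592943
n in [-0.4966 -0.868 ] -2.0905091447592943 stud dir -2.095070939849245
edge offset from head 0.0157880158288033 from disc -0.0020962785601717836
grip from front [0.4925 0.2778] from plate [0.4924 0.2793]
[0.5055 0.3156 0.09  ]
[0.5349 0.2808 0.09  ]
[[-0.9499  0.3125 -0.0003]
 [ 0.3125  0.9499 -0.0015]
 [-0.0001 -0.0015 -1.    ]]
```

```bash
cat >> h.py <<'E'
def to(p,yaw):
    s=ctrl.state(); Rm=R.from_rotvec(s['orientation']); 
    T=R.from_matrix([[np.cos(yaw),np.sin(yaw),0],[np.sin(yaw),-np.cos(yaw),0],[0,0,-1]])
    sh=Rm.inv().apply(np.array(p)-s['tool_pos'])/.3; tu=(Rm.inv()*T).as_rotvec()/np.pi
    print("shift",sh.round(4),"turn",tu.round(4),"pos",np.round(s['tool_pos'],4),"t",round(s['time_s'],2),"F",np.round(s['wrist_force'],1),"open",round(s['opening'],4),"q",np.round(s['joint_pos'],2))
E
python3 - <<'E'
from h import *
np.set_printoptions(precision=3,suppress=True)
to([.4925,.2785,.25],.717)
for u,v in((130,240),(157,270),(205,237),(220,255),(269,143),(264,187)): print(onplane("top",u,v,.185))
E
```

```text
shift [-1.269 -0.77  -0.073] turn [-0.     0.001  0.671] pos [0.203 0.617 0.228] t 0.1 F [ 0.1 -0.7  0.8] open 0.0919 q [-1.3   0.47 -0.01  1.6   0.01  1.07 -0.06]
[0.35  0.293 0.185]
[0.29  0.238 0.185]
[0.356 0.143 0.185]
[0.319 0.112 0.185]
[0.55  0.013 0.185]
[0.458 0.024 0.185]
```

Emit:
step_arm([
  [[-0.03,-0.02,-0.04,0,0,0.02],[-0.08,-0.05,-0.08,0,0,0.05],[-0.14,-0.09,-0.1,0,0,0.08],[-0.21,-0.13,-0.1,0,0,0.115],[-0.28,-0.17,-0.1,0,0,0.15],[-0.36,-0.22,-0.1,0,0,0.185],[-0.44,-0.27,-0.1,0,0,0.22],[-0.52,-0.32,-0.1,0,0,0.255],[-0.6,-0.37,-0.1,0,0,0.29],[-0.67,-0.41,-0.1,0,0,0.325],[-0.73,-0.45,-0.1,0,0,0.36],[-0.78,-0.48,-0.1,0,0,0.39]],
], gripper=1)

```text
time_s: 1.1
tool_pos: [0.3815, 0.4055, 0.2584]
orientation: [2.198, 2.244, -0.001]
wrist_force: [0.1, 0.6, 0.0]
opening: 0.0918
grip_force: 0.0
```

```bash
python3 -c "
from h import *
to([.4925,.2785,.2],.717)"
```

```text
shift [-0.4307  0.3612  0.1949] turn [1.000e-04 3.000e-04 2.783e-01] pos [0.3815 0.4055 0.2584] t 1.1 F [0.1 0.6 0. ] open 0.0918 q [-1.13  0.28  0.31  1.82 -0.1   1.06 -0.77]
```

Emit:
step_arm([
  [[-0.05,0.04,0,0,0,0.03],[-0.1,0.09,0,0,0,0.06],[-0.16,0.14,0,0,0,0.09],[-0.22,0.19,0,0,0,0.12],[-0.28,0.24,0,0,0,0.15],[-0.34,0.29,0,0,0,0.18],[-0.39,0.33,0,0,0,0.21],[-0.42,0.35,0,0,0,0.24],[-0.431,0.361,0.02,0,0,0.265],[-0.431,0.361,0.04,0,0,0.278],[-0.431,0.361,0.06,0,0,0.278],[-0.431,0.361,0.06,0,0,0.278]],
])

```text
time_s: 2.1
tool_pos: [0.4913, 0.281, 0.2391]
orientation: [2.936, 1.116, -0.004]
wrist_force: [-0.6, -0.6, 0.5]
opening: 0.0919
grip_force: 0.0
```

```bash
python3 - <<'E'
from h import *
to([.4925,.2785,.065],.717)
im=np.hstack([ctrl.get_image("scene")[80:280,250:450],ctrl.get_image("top")[100:300,80:280]])
cv2.imwrite("pics/pre.png",cv2.cvtColor(cv2.resize(im,None,fx=2,fy=2),cv2.COLOR_RGB2BGR))
E
```

```text
shift [-0.0008  0.0091  0.5803] turn [-0.0001  0.0009  0.0031] pos [0.4913 0.281  0.2391] t 2.1 F [-0.6 -0.6  0.5] open 0.0919 q [-1.    0.34  0.53  1.83 -0.19  1.03 -1.24]
```

View pics/pre.png

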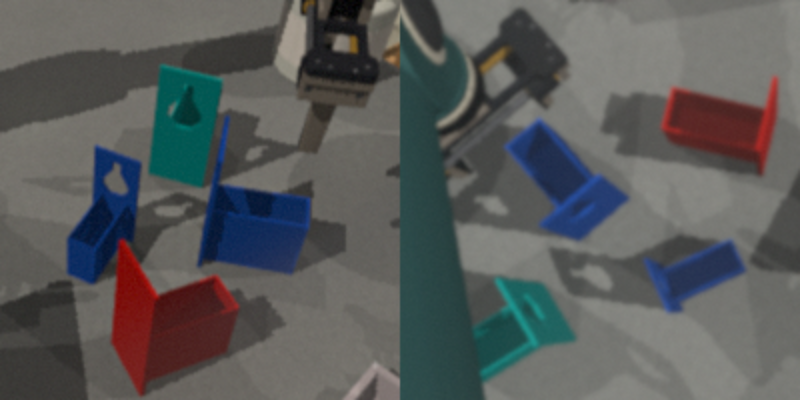

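Scene crop: the box stands ahead of the finger line and is undisturbed, and the hand's long side lies across its width as wanted. Going down now.

Emit:
step_arm([
  [[0,0.009,0.05,0,0,0.003],[0,0.009,0.1,0,0,0.003],[0,0.009,0.15,0,0,0.003],[0,0.009,0.2,0,0,0.003],[0,0.009,0.25,0,0,0.003],[0,0.009,0.3,0,0,0.003],[0,0.009,0.35,0,0,0.003],[0,0.009,0.4,0,0,0.003],[0,0.009,0.45,0,0,0.003],[0,0.009,0.5,0,0,0.003],[0,0.009,0.55,0,0,0.003],[0,0.009,0.58,0,0,0.003]],
])

```text
time_s: 3.2
tool_pos: [0.4935, 0.2795, 0.0654]
orientation: [2.942, 1.103, -0.002]
wrist_force: [-0.2, -0.3, 0.2]
opening: 0.0917
grip_force: 0.0
```

```bash
python3 - <<'E'
from h import *
to([.4925,.2785,.065],.717)
im=np.hstack([ctrl.get_image("scene")[80:280,250:450],ctrl.get_image("top")[100:300,80:280]])
cv2.imwrite("pics/pre2.png",cv2.cvtColor(cv2.resize(im,None,fx=2,fy=2),cv2.COLOR_RGB2BGR))
E
```

```text
shift [-0.0046  0.0003  0.0015] turn [-0.0001  0.0004  0.0001] pos [0.4935 0.2795 0.0654] t 3.2 F [-0.2 -0.3  0.2] open 0.0917 q [-0.9   0.58  0.43  1.94 -0.36  0.7  -1.11]
```

View pics/pre2.png

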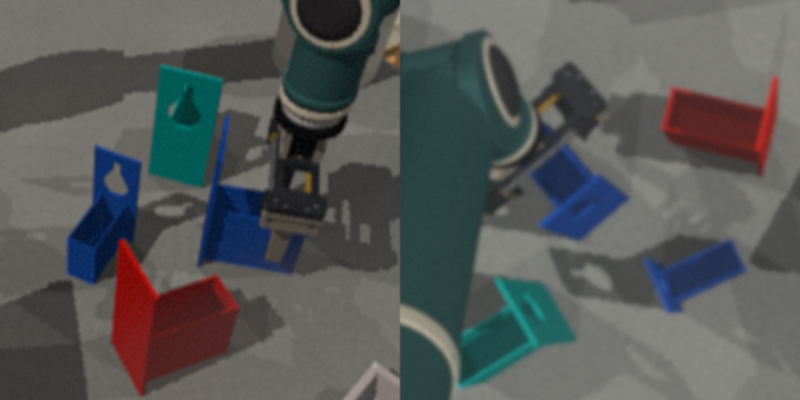

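The fingers straddle the box, with the near finger at crop (285,230), and nothing has been disturbed. Closing.

Emit:
step_arm([
  [[-0.004,0,0,0,0,0],[-0.004,0,0,0,0,0],[-0.004,0,0,0,0,0],[-0.004,0,0,0,0,0],[-0.004,0,0,0,0,0],[-0.004,0,0,0,0,0],[-0.004,0,0,0,0,0],[-0.004,0,0,0,0,0]],
], gripper=-1)

```text
time_s: 3.97
tool_pos: [0.4934, 0.2786, 0.0669]
orientation: [-2.942, -1.1, -0.001]
wrist_force: [-0.6, -0.2, 2.0]
opening: 0.05
grip_force: 30.0
```

Emit:
step_arm([
  [[0,0,-0.02,0,0,0],[0,0,-0.06,0,0,0],[0,0,-0.12,0,0,0],[0,0,-0.2,0,0,0],[0,0,-0.28,0,0,0],[0,0,-0.36,0,0,0],[0,0,-0.44,0,0,0],[0,0,-0.52,0,0,0],[0,0,-0.6,0,0,0],[0,0,-0.68,0,0,0],[0,0,-0.74,0,0,0],[0,0,-0.78,0,0,0]],
])

```text
time_s: 4.97
tool_pos: [0.4936, 0.2784, 0.3034]
orientation: [-2.942, -1.099, -0.004]
wrist_force: [-0.1, 0.1, -3.0]
opening: 0.05
grip_force: 30.0
```

```bash
python3 - <<'E'
from h import *
n=np.array([np.cos(-2.092),np.sin(-2.092)]); g=np.array([.4923,-.3196])-.0825*n; print(g, g-.09*n)
to([*(g-.1*n),.30],1.0496)
E
```

```text
[ 0.53337876 -0.24805431] [ 0.57819195 -0.17000447]
shift [-0.7358  1.3023  0.0091] turn [ 1.000e-04 -1.000e-03 -1.064e-01] pos [0.4936 0.2784 0.3034] t 4.97 F [-0.1  0.1 -3. ] open 0.05 q [-1.03  0.27  0.56  1.76 -0.15  1.16 -1.28]
```

Emit:
step_arm([
  [[-0.01,0.02,0,0,0,-0.005],[-0.03,0.06,0,0,0,-0.01],[-0.06,0.11,0,0,0,-0.02],[-0.1,0.17,0,0,0,-0.03],[-0.13,0.23,0,0,0,-0.04],[-0.165,0.29,0,0,0,-0.05],[-0.2,0.35,0,0,0,-0.06],[-0.235,0.41,0,0,0,-0.07],[-0.27,0.47,0,0,0,-0.08],[-0.305,0.53,0,0,0,-0.09],[-0.34,0.59,0,0,0,-0.1],[-0.37,0.65,0,0,0,-0.106]],
])

```text
time_s: 5.97
tool_pos: [0.5366, 0.0571, 0.3005]
orientation: [-2.718, -1.574, 0.002]
wrist_force: [0.5, 1.1, -3.7]
opening: 0.0498
grip_force: 30.0
```

```bash
python3 - <<'E'
from h import *
n=np.array([np.cos(-2.092),np.sin(-2.092)]); g=np.array([.4923,-.3196])-.0825*n
to([*(g-.1*n),.30],1.0496)
E
```

```text
shift [-0.5542  0.497   0.0016] turn [-0.0003  0.0002 -0.    ] pos [0.5366 0.0571 0.3005] t 5.97 F [ 0.5  1.1 -3.7] open 0.0498 q [-0.69  0.22  0.62  1.82 -0.14  1.14 -0.54]
```

Emit:
step_arm([
  [[-0.03,0.03,0,0,0,0],[-0.08,0.07,0,0,0,0],[-0.14,0.125,0,0,0,0],[-0.2,0.18,0,0,0,0],[-0.26,0.235,0,0,0,0],[-0.32,0.29,0,0,0,0],[-0.38,0.34,0,0,0,0],[-0.44,0.395,0,0,0,0],[-0.49,0.44,0,0,0,0],[-0.53,0.475,0,0,0,0],[-0.55,0.493,0,0,0,0],[-0.554,0.497,0,0,0,0]],
])

```text
time_s: 6.97
tool_pos: [0.5831, -0.1617, 0.3004]
orientation: [2.722, 1.569, -0.002]
wrist_force: [-1.0, -0.1, -3.2]
opening: 0.0497
grip_force: 30.0
```

Emit:
step_arm([
  [[0,0,0.03,0,0,0],[0,0,0.07,0,0,0],[0,0,0.12,0,0,0],[0,0,0.17,0,0,0],[0,0,0.22,0,0,0],[0,0,0.27,0,0,0],[0,0,0.32,0,0,0],[0,0,0.37,0,0,0],[0,0,0.42,0,0,0],[0,0,0.46,0,0,0],[0,0,0.48,0,0,0],[0,0,0.48,0,0,0]],
])

```text
time_s: 7.97
tool_pos: [0.5826, -0.1587, 0.1546]
orientation: [-2.717, -1.573, 0.004]
wrist_force: [1.1, 0.4, -2.9]
opening: 0.0502
grip_force: 30.0
```

```bash
python3 - <<'E'
from h import *
n=np.array([np.cos(-2.092),np.sin(-2.092)]); g=np.array([.4923,-.3196])-.0825*n
to([*(g-.1*n),.153],1.0496)
for k in("scene","top"): cv2.imwrite(f"pics/st_{k}.png",cv2.cvtColor(ctrl.get_image(k),cv2.COLOR_RGB2BGR))
a,b=cv2.imread("pics/st_scene.png"),cv2.imread("pics/st_top.png")
cv2.imwrite("pics/st.png",np.hstack([cv2.resize(a[150:400,80:330],(400,400)),cv2.resize(b[70:270,290:490],(400,400))]))
E
```

```text
shift [-0.0067  0.006   0.0054] turn [-0.001   0.0003  0.0001] pos [ 0.5826 -0.1587  0.1546] t 7.97 F [ 1.1  0.4 -2.9] open 0.0502 q [-0.26  0.53  0.63  1.81 -0.38  0.92  0.02]
```

View pics/st.png

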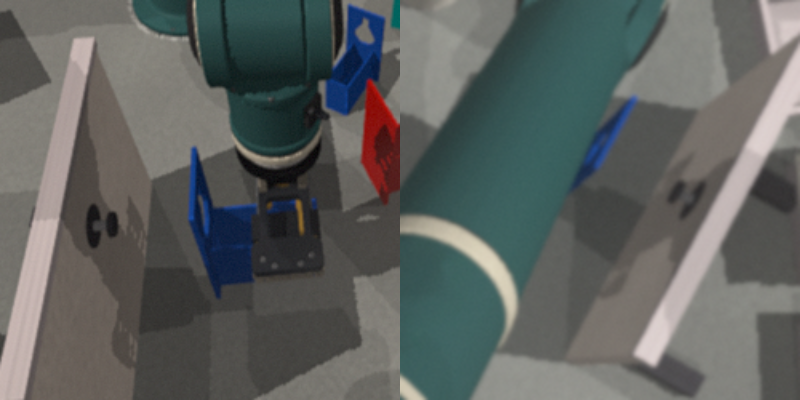

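```bash
python3 - <<'E'
from h import *
s=ctrl.state(); Rm=R.from_rotvec(s['orientation']).as_matrix(); g=s['tool_pos']-.005*Rm[:,2]
g[2]-=.0015
X,Z=-Rm[:,0],-Rm[:,2]; Y=np.cross(Z,X); W=lambda x,y,z:g+x*X/1000+y*Y/1000+z*Z/1000
x0,y0,k=130,215,10
a=cv2.resize(cv2.imread("pics/st_scene.png")[y0:y0+60,x0:x0+80],None,fx=k,fy=k,interpolation=cv2.INTER_CUBIC)
def dot(p,c,r=4): 
    u,v=proj("scene",p); cv2.circle(a,(int((u-x0+.5)*k),int((v-y0+.5)*k)),r,c,-1)
for xx,c in((80,(0,255,255)),(85,(0,160,255))):
  for y in(-40,40): dot(W(xx,y,115),c); dot(W(xx,y,20),c)
  for t in np.linspace(0,6.28,25): dot(W(xx,22*np.cos(t),50+22*np.sin(t)),c,2)
h=np.array([.4978,-.3101,.2078]); n=np.array([np.cos(-2.092),np.sin(-2.092),0]); dot(h,(0,0,255)); dot(h+.011*n,(0,255,0)); dot(h+.017*n,(255,0,255))
cv2.imwrite("pics/ov.png",a); print(np.arctan2(X[1],X[0]),Z)
E
```

```text
-2.0924835621023656 [-1.20390367e-04  6.31103545e-05  9.99999991e-01]
```

View pics/ov.png

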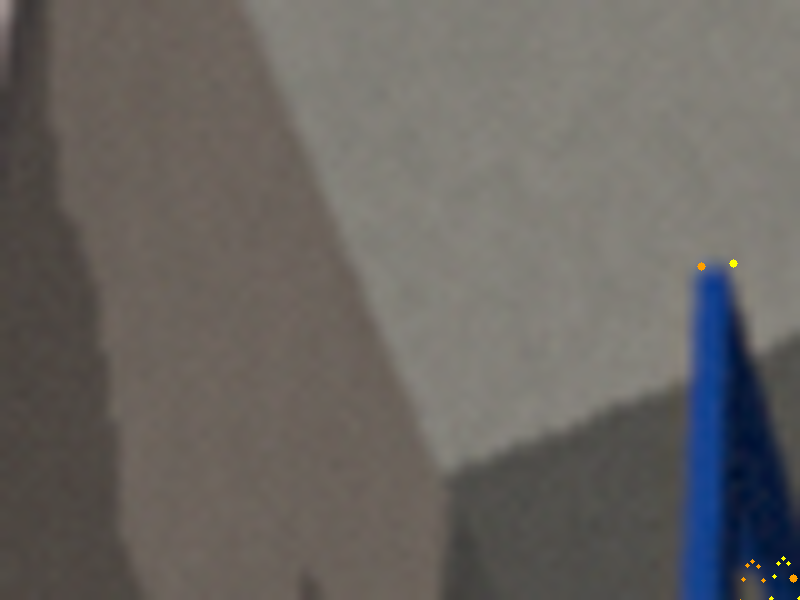

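The plate's far top corner is predicted within 1 px (about 1 mm) of where it appears, at scene (201,242), so the in-hand pose is good. Approaching the stud.

Emit:
step_arm([
  [[-0.01,0,0,0,0,0],[-0.03,0,0,0,0,0],[-0.06,0,0,0,0,0],[-0.09,0,0,0,0,0],[-0.12,0,0,0,0,0],[-0.15,0,0,0,0,0],[-0.18,0,0,0,0,0],[-0.2,0,0,0,0,0],[-0.22,0,0,0,0,0],[-0.23,0,0,0,0,0],[-0.23,0,0,0,0,0],[-0.23,0,0,0,0,0]],
])

```text
time_s: 9.07
tool_pos: [0.5494, -0.2196, 0.1565]
orientation: [-2.719, -1.573, -0.0]
wrist_force: [-0.1, -0.2, -2.2]
opening: 0.0499
grip_force: 30.0
```

```bash
python3 - <<'E'
from h import *
n=np.array([np.cos(-2.092),np.sin(-2.092)]); g=np.array([.4923,-.3196])-.0825*n
to([*g,.154],1.0496)
for k in("scene","top"): cv2.imwrite(f"pics/b_{k}.png",cv2.cvtColor(ctrl.get_image(k),cv2.COLOR_RGB2BGR))
a,b=cv2.imread("pics/b_scene.png"),cv2.imread("pics/b_top.png")
cv2.imwrite("pics/b.png",np.hstack([cv2.resize(a[240:340,110:210],(400,400),interpolation=2),cv2.resize(b[70:270,290:490],(400,400))]))
E
```

```text
shift [-0.109   0.0011  0.0084] turn [-0.     -0.0001 -0.0002] pos [ 0.5494 -0.2196  0.1565] t 9.07 F [-0.1 -0.2 -2.2] open 0.0499 q [-0.16  0.51  0.64  1.84 -0.38  0.91  0.13]
```

View pics/b.png

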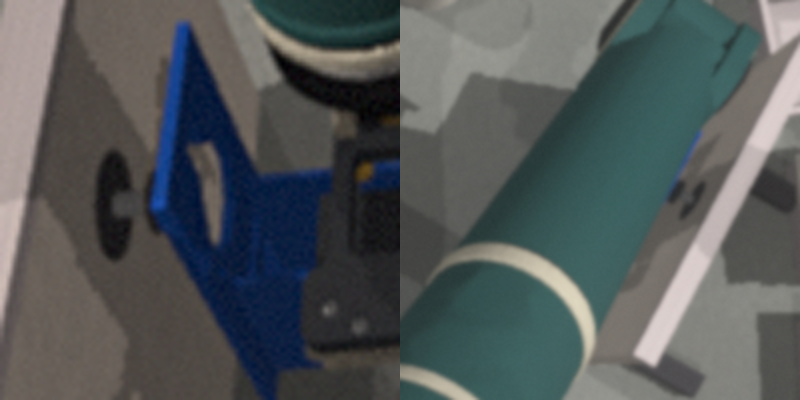

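The plate stands just in front of the stud head, at crop (155,210), level with the hole, and the forearm is clear of the panel. Passing the hole over the head, slowly.

Emit:
step_arm([
  [[0,0.001,0.006,0,0,0],[-0.01,0.001,0.007,0,0,0],[-0.02,0.001,0.007,0,0,0],[-0.03,0.001,0.007,0,0,0],[-0.04,0.001,0.007,0,0,0],[-0.05,0.001,0.007,0,0,0],[-0.06,0.001,0.007,0,0,0],[-0.07,0.001,0.007,0,0,0],[-0.08,0.001,0.007,0,0,0],[-0.09,0.001,0.007,0,0,0],[-0.1,0.001,0.007,0,0,0],[-0.107,0.001,0.007,0,0,0]],
])

```text
time_s: 10.17
tool_pos: [0.5333, -0.2481, 0.1545]
orientation: [2.72, 1.572, -0.0]
wrist_force: [0.3, 0.8, -2.8]
opening: 0.05
grip_force: 30.0
```

```bash
python3 - <<'E'
from h import *
n=np.array([np.cos(-2.092),np.sin(-2.092)]); g=np.array([.4923,-.3196])-.0825*n
to([*g,.111],1.0496)
a=cv2.cvtColor(ctrl.get_image("scene"),cv2.COLOR_RGB2BGR)
cv2.imwrite("pics/c.png",cv2.resize(a[240:340,90:190],(500,500),interpolation=2))
E
```

```text
shift [3.000e-04 1.000e-04 1.451e-01] turn [ 0.      0.     -0.0004] pos [ 0.5333 -0.2481  0.1545] t 10.17 F [ 0.3  0.8 -2.8] open 0.05 q [-0.11  0.51  0.64  1.85 -0.38  0.9   0.19]
```

View pics/c.png

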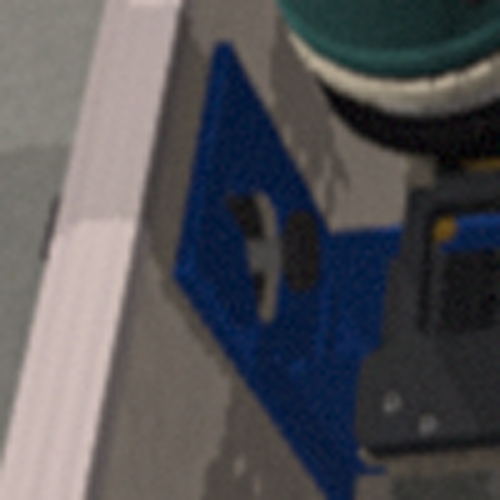

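The head is through the wide hole, at crop (300,250), with no contact force. Drawing the caddy down.

Emit:
step_arm([
  [[0,0,0.01,0,0,0],[0,0,0.02,0,0,0],[0,0,0.03,0,0,0],[0,0,0.04,0,0,0],[0,0,0.05,0,0,0],[0,0,0.06,0,0,0],[0,0,0.07,0,0,0],[0,0,0.08,0,0,0],[0,0,0.09,0,0,0],[0,0,0.1,0,0,0],[0,0,0.11,0,0,0],[0,0,0.115,0,0,0]],
])

```text
time_s: 11.22
tool_pos: [0.5334, -0.2476, 0.1195]
orientation: [-2.719, -1.573, 0.0]
wrist_force: [-0.9, 0.1, -2.6]
opening: 0.0504
grip_force: 30.0
```

Emit:
step_arm([
  [[0,0,0.005,0,0,0],[0,0,0.01,0,0,0],[0,0,0.014,0,0,0],[0,0,0.018,0,0,0],[0,0,0.021,0,0,0],[0,0,0.021,0,0,0]],
])

```text
time_s: 11.72
tool_pos: [0.5336, -0.2478, 0.1137]
orientation: [2.719, 1.573, 0.0]
wrist_force: [0.3, 0.4, -2.4]
opening: 0.0501
grip_force: 30.0
```

Emit:
step_arm([
  [[0,0,0.005,0,0,0],[0,0,0.008,0,0,0],[0,0,0.008,0,0,0],[0,0,0.008,0,0,0]],
])

```text
time_s: 12.05
tool_pos: [0.5336, -0.2489, 0.1123]
orientation: [2.719, 1.571, 0.0]
wrist_force: [-2.7, -0.4, 4.7]
opening: 0.0498
grip_force: 30.0
```

Emit:
step_arm([
  [[0,0,0.004,0,0,0],[0,0,0.006,0,0,0],[0,0,0.006,0,0,0],[0,0,0.006,0,0,0]],
])

```text
time_s: 12.38
tool_pos: [0.5333, -0.2501, 0.111]
orientation: [2.719, 1.569, -0.0]
wrist_force: [-4.7, -0.7, 8.8]
opening: 0.0497
grip_force: 30.0
```

The upward force rises at the expected home height (TCP z 0.111), so the caddy is seated while still held. Releasing.

Emit:
step_arm([
  [[0,0,-0.004,0,0,0],[0,0,-0.004,0,0,0],[0,0,-0.004,0,0,0]],
])

```text
time_s: 12.63
tool_pos: [0.5335, -0.2492, 0.1114]
orientation: [2.718, 1.571, -0.0]
wrist_force: [-3.2, -3.5, 5.4]
opening: 0.0502
grip_force: 30.0
```

Emit:
step_arm([
  [[0,0,0,0,0,0],[0,0,0,0,0,0],[0,0,0,0,0,0],[0,0,0,0,0,0],[0,0,0,0,0,0],[0,0,0,0,0,0]],
], gripper=0.7)

```text
time_s: 13.13
tool_pos: [0.5336, -0.2474, 0.1105]
orientation: [-2.719, -1.573, -0.0]
wrist_force: [-0.6, -0.2, 0.5]
opening: 0.0781
grip_force: 0.0
```

```bash
python3 - <<'E'
from h import *
n=np.array([np.cos(-2.092),np.sin(-2.092)]); t=np.array([-n[1],n[0]])
to([.5333,-.249,.3],1.0496)
im=cv2.cvtColor(ctrl.get_image("scene"),cv2.COLOR_RGB2HSV); m=cv2.inRange(im,(100,120,25),(130,255,255)); m[:,:80]=0; m[:230]=0; m[:,270:]=0
k,l,st,_=cv2.connectedComponentsWithStats(m); i=1+st[1:,4].argmax(); ys,xs=np.where(l==i); j=ys.argmin(); print(st[i],"top px",xs[j],ys[j])
seat=np.array([.4923,-.3196,.208]); L=lambda y:np.r_[seat[:2]+y*t,seat[2]+.023]
print(proj("scene",L(.04)),proj("scene",L(-.04)))
E
```

```text
shift [-0.0052  0.0016 -0.6316] turn [-0.0001 -0.0001 -0.0001] pos [ 0.5336 -0.2474  0.1105] t 13.13 F [-0.6 -0.2  0.5] open 0.0781 q [-0.08  0.57  0.6   1.88 -0.43  0.83  0.23]
[ 135  263   43   89 1672] top px 142 263
(np.float64(135.7039741821336), np.float64(307.8080929831172)) (np.float64(142.7683133892785), np.float64(262.07924640290986))
```

The caddy hangs: its top corner is at (142,263) against a predicted (142.8,262.1). Retreating straight up.

Emit:
step_arm([
  [[0,0,-0.02,0,0,0],[0,0,-0.05,0,0,0],[0,0,-0.09,0,0,0],[0,0,-0.14,0,0,0],[0,0,-0.19,0,0,0],[0,0,-0.24,0,0,0],[0,0,-0.3,0,0,0],[0,0,-0.36,0,0,0],[0,0,-0.42,0,0,0],[0,0,-0.47,0,0,0],[0,0,-0.5,0,0,0],[0,0,-0.5,0,0,0]],
])

```text
time_s: 14.18
tool_pos: [0.5345, -0.2485, 0.2636]
orientation: [2.717, 1.571, 0.006]
wrist_force: [0.7, -0.9, 0.2]
opening: 0.078
grip_force: 0.0
```

Emit:
step_arm([
  [[0.03,0,0,0,0,0],[0.08,0,0,0,0,0],[0.12,0,0,0,0,0],[0.15,0,0,0,0,0],[0.15,0,0,0,0,0],[0.15,0,0,0,0,0]],
])

```text
time_s: 14.68
tool_pos: [0.556, -0.208, 0.2601]
orientation: [-2.718, -1.575, 0.002]
wrist_force: [-1.0, -0.5, -0.6]
opening: 0.0784
grip_force: 0.0
```

```bash
python3 - <<'E'
from h import *
im=cv2.cvtColor(ctrl.get_image("scene"),cv2.COLOR_RGB2HSV); m=cv2.inRange(im,(100,120,25),(130,255,255)); m[:,:80]=0; m[:230]=0; m[:,270:]=0
k,l,st,_=cv2.connectedComponentsWithStats(m); i=1+st[1:,4].argmax(); ys,xs=np.where(l==i); j=ys.argmin(); print(st[i],"top px",xs[j],ys[j])
n=np.array([np.cos(-2.092),np.sin(-2.092)]); t=np.array([-n[1],n[0]])
W=lambda x,y,z:np.r_[np.array([.4923,-.3196])+x*n+y*t,.208+z]
print("front rim pred",proj("scene",W(-.1175,.025,-.072)),proj("scene",W(-.1175,-.025,-.072)),"front bottom",proj("scene",W(-.1175,.025,-.162)),"max x",xs.max(),ys[xs.argmax()],"max y",ys.max(),xs[ys.argmax()])
s=ctrl.state();print(s['tool_pos'],s['wrist_force'])
E
```

```text
[ 135  263   90   89 3844] top px 142 263
front rim pred (np.float64(222.5293380070234), np.float64(317.27646347738255)) (np.float64(222.46229206811466), np.float64(291.18512542149296)) front bottom (np.float64(228.34344995422578), np.float64(337.06703851213115)) max x 224 312 max y 351 161
[ 0.5556893 -0.2088576  0.2602889] [-0.01590386 -0.42688157  0.06003398]
```

```bash
python3 -c "
from bench import ctrl
print(ctrl.hand_in())"
```

```text
the job is handed in; nothing more can be done
None
```

The blue caddy was seated on the stud while still held, then released; at the last look it hung where predicted, with the arm clear of it. The red caddy wasn't touched. I handed the job in at about 15 s of the 48 s allowed, and no verdict came back.

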